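# Clamp the sanding block in the spring-jaw holder

## Task

Clamp the sanding block in the spring-jaw holder, whose clamp head may be locked anywhere along its slot: with the block itself press the blue jaw back, gently, without ramming it against its end stop, and slip the block lengthwise, dark side up, down onto the bed between fence and jaw, so that the spring holds it flat, straight and central. Let go of it, then turn the brass wing latch clockwise as far as it goes, so that its arm lies straight over the end of the block. Do not disturb the polishing bar, the steel block or the pocket scale.

Things in the scene. Friction and masses are not known exactly. Their poses are not given: they have to be found in the camera images.
- block_center (a point): Centre of the loose sanding block: cork (brown) below, emery (dark grey) on top, 42 (own x) x 72 (own y, long) x 24 mm (z up), 0.09 to 0.2 kg, lying flat on the table, emery up. The point is 12 mm above its underside, axes along its sides. Grasp it across the 42 mm width.
- holder: Spring-jaw holder, fixed: grey base plate 8 mm thick, own x -86 to 158, y -48 to 48. Origin on the centre line at table level; x points from fence to blue jaw, z up. Latch post at x -58. On a slot of the plate sits the clamp head (fence, bed, jaw, spring housing in one), locked anywhere within 9 mm of mid setting along x; where it is locked is not reported: feel for it.
- seat (a point): Centre of the seated block if the head is in mid setting (true seat up to 9 mm either way along x); axes as the holder's. In mid setting: fence face 36 mm before this point (fence 14 thick, 60 wide, top z 28); bed top z 16, only 34 mm wide, open at both sides so that fingers may reach down beside the block; the block's long side lies along x.
- jaw_rest (a point): Middle of the blue jaw's upright face when at rest, head in mid setting (x 56, z 44 mm; fixed to the plate, does not follow jaw or head). The face is 60 wide, z 17 to 54, 26 mm higher than the fence, so a block held just above the fence can press it.
- jaw_stop (a point): The same point with the jaw pressed fully back on its end stop, 21 mm further along x: gap to the fence 77 mm for the 72 mm block (5 mm to spare; 56 mm at rest). Again for mid setting. The spring pushes back with 3 N at rest and 5.5 N at the stop; the stop is hard. The jaw is 26 mm thick; housing behind it up to z 44.
- latch (a joint): Hinge of the brass wing latch, rad: 0 = arm swung out to the left of the holder (its +y side) by 1.35 rad from own x; grows clockwise seen from above; stop at 1.35 = arm straight along the holder's x, over the end of the block. Starts between 0 and 0.15. Stays where it is left; friction about 0.06 N m.
- latch_wings (a point): Centre of the latch's upright wing bar, on the hinge axis, 63 mm above the table. The bar is 52 mm long (along the latch's own x, the direction of its arm), 9 mm thick (own y) and 26 mm high, from z 50 to z 76. Pinch it across the 9 mm from above and turn it about this point.
- latch_tip (a point): Point on the underside of the latch arm at its far end, 78 mm from the hinge axis, 44 mm above the table. The arm is 14 mm wide and 6 mm thick (z 44 to 50) and passes only 4 mm above the top of a properly seated block (z 40); a block that is not fully down blocks it.
- polish_bar: Bystander, loose: red and cream bar of polishing compound, 32 x 63 x 28 mm, origin at the centre of its underside.
- steel_block: Bystander, loose: square steel block on a brown pad, 66 x 66 x 20 mm, origin at the centre of its underside.
- pocket_scale: Bystander, loose: flat black pocket scale, 80 x 123 x 18 mm, origin at the centre of its underside.

How it is judged:
By the outcome, as a careful person would: the job done as asked, in the order asked, and still so for the second after the job is handed in, with the robot touching nothing.
It also fails if it takes over 58 s, if anything falls off the work surface, if the arm or the gripper's body presses on something with over 40 N, if the wrist force passes 120 N, or if a joint passes its speed limit or range.

## Robot

A 6-joint arm with a two-finger parallel gripper is mounted at the origin on a cart in front of the work surface, level with it; the furniture and walls round the work are solid. World frame = base frame: x ahead of the robot, y to its left, z up, the work surface at z = 0. Lengths are in mm, angles in rad, forces in N, time in s.
With the tool pointing down it reaches from about 275 to 1000 mm from the base axis. Payload 8.4 kg.
Tool frame: the origin (TCP) lies at the very end of the fingers, on their centre line; the grasp point (between the pads) lies 19 mm behind it; x points along the fingers, y is the direction in which the jaws open and shut, and the axes are right-handed (so a half turn about x gives the same grasp; the last joint's range is limited). The gripper opens to 85 mm and grips with 20 to 120 N. Pads are 22 mm wide; open, the fingers measure 114 mm over their backs; the gripper's body (76 mm by 85 mm) begins 54 mm behind the grasp point. The pads swing forward as they close: fully open they stand 13 mm farther back than shut.
Start: joints at [-1.112, 0.353, 1.633, -0, 1.155, -0.002], TCP at [277.914, -559.814, 231.281] pointing down, gripper open.
Joint ranges: [-2.63, 2.63], [-0.92, 2.1], [0.06, 2.66], [-1.3, 4.44], [0, 2.69], [-3.02, 3.02]. Speed limits (rad/s): [2.22, 2.22, 2.79, 3.14, 3.14, 3.14].

## Interface

Orientations are given as [roll, pitch, yaw] about the fixed x, y, z axes, in that order (R = Rz(yaw) Ry(pitch) Rx(roll)).
In Python, from rig import r, grab_frame, camera_params, sign_off gives the robot as it stands.
- The arm moves only by the tool drive_tool, never from a script. Its argument "rows" is one flat list of numbers, 7 for each row, row after row: the shift along the tool's x, y, z in mm, then the turn, a rotation vector about the tool's x, y, z in degrees, then the opening in per cent of the stroke, from 0 (shut) to 100 (fully open). In form: [x, y, z, rx, ry, rz, fingers, x, y, z, rx, ry, rz, fingers, ...]. A call has 1 to 10 rows; each row is the pose to reach, as a shift and turn from the pose measured when the call began, along the tool's axes at that moment; what a row does not reach only later rows make up. A row lasts 1/8 s, in which the tool goes at most 62.5 mm and 10.7 degrees, less where a joint would pass 70% of its speed; a pose out of reach is approached as far as the arm can. A call with a gripper value outside its range is refused whole. The fingers move at their own pace and stop on an object; "newtons" is the grip in N (left out, the last holds). Time passes only in rows, so rows that repeat a pose let the fingers close. It gives the time, the measured TCP pose, the force and the opening at its end, in the units of the state.
- r.sense(): the state, without advancing time (a new reading comes with each control period).
- grab_frame(name): name is "scene" or "top"; returns the picture (384x512x3 uint8, red, green, blue); there is no depth.
- camera_params(name): a dict with "vertical_fov" (degrees; the focal length in pixels is half the picture's height over the tangent of half this angle, whatever the lens; pixels are square), "cx", "cy" (the principal point, pixels), "k1" (the pictures are not rectified: a ray, as slopes to the right and down, at radius r is drawn at 1 + k1 r^2 times it, then the intrinsics apply), "pose" (4x4, takes a point from camera to world coordinates). Camera axes: x right, y down, z forward; pixel columns grow to the right and rows downward; lengths in mm; the calibration is good to about 2 mm. A picture is of the moment at which its call begins. camera_params takes no time and is no camera call.
- sign_off(): hands the job in, once; it reports no verdict.
The state is a dict: "clock": time; "qpos": joint angles; "qvel": joint speeds; "joint_efforts": joint torques, N m; "eef_pos": TCP position; "tcp_rot": TCP orientation; "contact_force": force on the tool from outside, world axes, zero at the start; "wrist_torque": the same for the moment, N m; "opening": opening from 0.0 (shut) to 1.0 (fully open).
Only numpy, scipy, OpenCV 4.12 (cv2) and the standard library are available. Lean on these libraries where they do the work, as an engineer would, in place of code of your own. Each camera call takes 0.05 s, during which the arm holds its last target.

## Working session

There is one attempt and no reset: what is moved stays moved. The work goes in short steps, Python scripts to look and compute and a tool call to move; the robot and the scene stay as the last step left them, time stands still between calls to the robot, and variables do not carry over. Pictures are saved under pics/ and viewed, and the job is handed in when it is done.

Besides the shell and the picture viewer there is one more tool, called after "Request:" as name(argument=value, ...) on one line, values as JSON. drive_tool: Moves the arm, as the interface text tells. Its arguments: {"type":"object","properties":{"rows":{"type":"array","items":{"type":"number"}},"newtons":{"type":"number"}},"required":["rows"]}

```bash
ls; mkdir -p pics; python3 - <<'E'
from rig import r, grab_frame, camera_params
import cv2,json
for n in("scene","top"):
    im=grab_frame(n); cv2.imwrite(f"pics/{n}0.png",im[:,:,::-1]); p=camera_params(n); print(n,p)
print(r.sense())
E
```

```text
pics
scene {'vertical_fov': 53.89032772094946, 'cx': 250.3069571135678, 'cy': 191.1056673086041, 'k1': -0.007859430858585655, 'pose': array([[-8.42132933e-01, -2.66277872e-01,  4.68943725e-01,
         9.00885181e+01],
       [-5.39086701e-01,  4.38352942e-01, -7.19188589e-01,
         7.36624878e+02],
       [-1.40588539e-02, -8.58453722e-01, -5.12698308e-01,
         5.88749221e+02],
       [ 0.00000000e+00,  0.00000000e+00,  0.00000000e+00,
         1.00000000e+00]])}
top {'vertical_fov': 47.75816827441677, 'cx': 252.26621175749636, 'cy': 190.3689358764039, 'k1': -0.060953504426471974, 'pose': array([[ 2.79918087e-02, -9.96379416e-01,  8.02777583e-02,
         5.03178782e+02],
       [-9.99601911e-01, -2.81850310e-02, -1.27456657e-03,
        -2.53381268e+01],
       [ 3.53258300e-03, -8.02101231e-02, -9.96771718e-01,
         1.19233937e+03],
       [ 0.00000000e+00,  0.00000000e+00,  0.00000000e+00,
         1.00000000e+00]])}
{'clock': 0.1, 'qpos': array([-1.11239149e+00,  3.53614321e-01,  1.63410107e+00,  2.04106276e-05,
        1.15521165e+00, -2.37938086e-03]), 'qvel': array([-0.00041256, -0.00050127, -0.00275676, -0.0013955 ,  0.00017081,
        0.00058936]), 'joint_efforts': array([ 1.04350569e-03, -6.06361198e+01, -3.42818391e+01,  1.29695870e-06,
        3.90976100e-03, -2.30132798e-05]), 'eef_pos': array([ 277.72113734, -559.39547685,  230.59695673]), 'tcp_rot': array([-1.58716039,  1.5694618 ,  2.01520823]), 'contact_force': array([-0.88251175, -0.25529377, -0.51940981]), 'wrist_torque': array([-0.01635014,  0.06528937, -0.00129041]), 'opening': 1.000636635654746}
```

View pics/scene0.png

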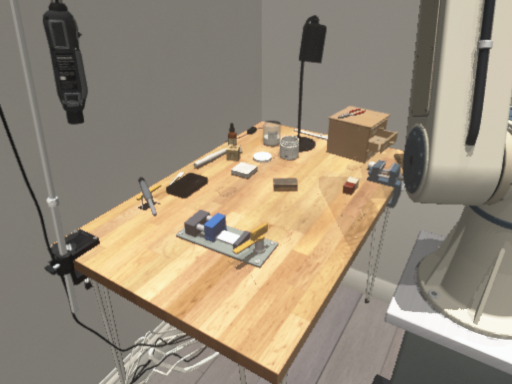

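View pics/top0.png

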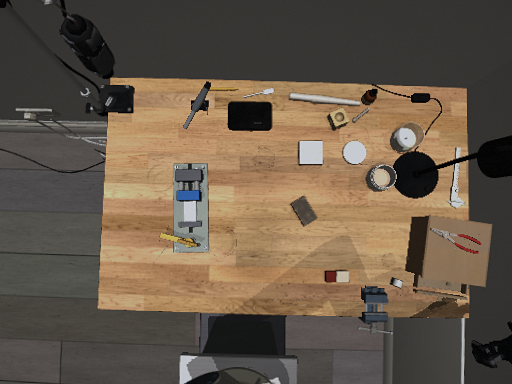

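```bash
python3 - <<'E'
import cv2,numpy as np
t=cv2.imread('pics/top0.png'); s=cv2.imread('pics/scene0.png')
a=cv2.resize(t[155:260,150:225],None,fx=5.5,fy=5.5,interpolation=cv2.INTER_CUBIC)
b=cv2.resize(t[185:235,280:330],None,fx=7,fy=7,interpolation=cv2.INTER_CUBIC)
c=np.zeros((578,412+350,3),np.uint8); c[:a.shape[0],:a.shape[1]]=a; c[:350,412:]=b
cv2.imwrite('pics/z1.png',c)
cv2.imwrite('pics/z2.png',cv2.resize(s[165:270,165:305],None,fx=5.5,fy=5.5,interpolation=cv2.INTER_CUBIC))
E
```

```text
(no output)
```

View pics/z1.png

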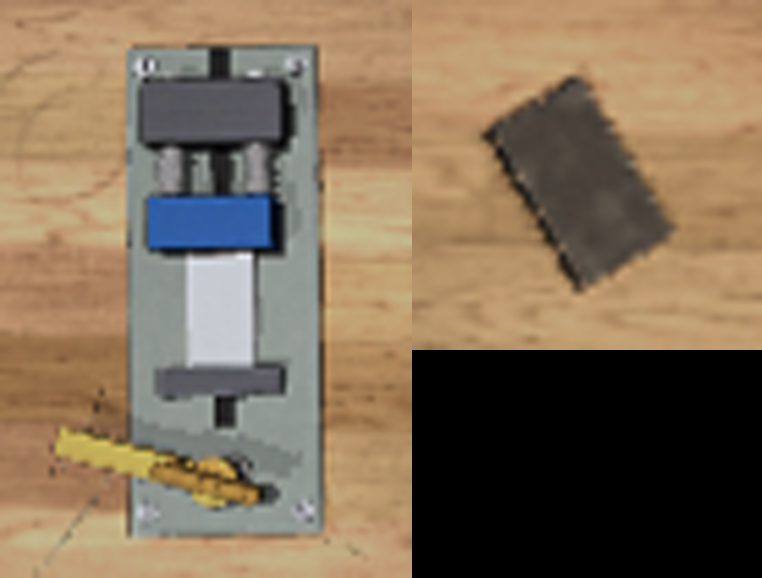

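View pics/z2.png

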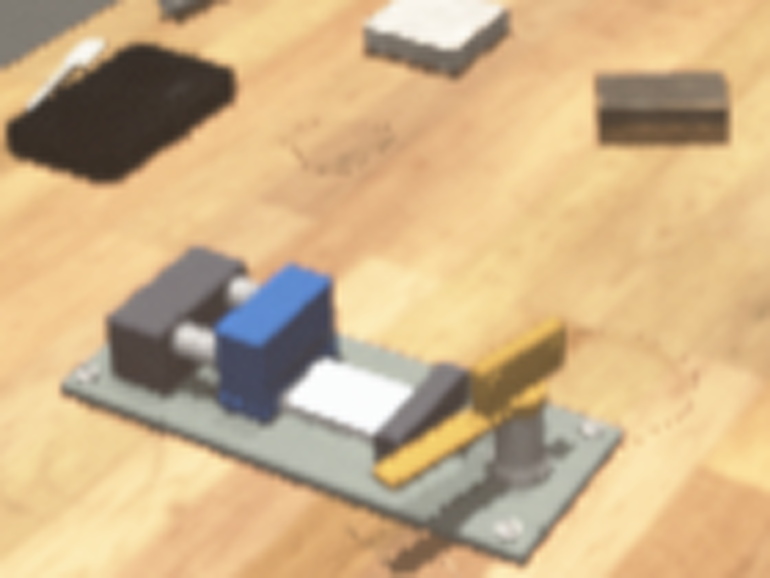

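```bash
cat > h.py <<'E'
import numpy as np, cv2
from rig import r, grab_frame, camera_params
def K(n):
    p=camera_params(n); f=192/np.tan(np.radians(p['vertical_fov']/2)); return p,f
def ray(n,u,v):
    p,f=K(n); d=np.array([(u-p['cx'])/f,(v-p['cy'])/f]); s=d.copy()
    for _ in range(20): s=d/(1+p['k1']*(s@s))
    T=p['pose']; return T[:3,3],T[:3,:3]@np.array([s[0],s[1],1])
def w(n,u,v,z):
    o,d=ray(n,u,v); return o+d*(z-o[2])/d[2]
def px(n,P):
    p,f=K(n);T=p['pose'];c=T[:3,:3].T@(np.array(P)-T[:3,3]);s=c[:2]/c[2];s=s*(1+p['k1']*(s@s));return s*f+[p['cx'],p['cy']]
E
python3 - <<'E'
from h import *
t=cv2.imread('pics/top0.png').astype(float)
sat=t[:,:,2]-t[:,:,0]  # R-B
def cross(prof,lvl):
    s=prof-lvl; i=np.where(s[:-1]*s[1:]<0)[0]; return i+s[i]/(s[i]-s[i+1])
# plate edges
print('row215',sat[215,165:215].astype(int)); print('col178',sat[155:260,178].astype(int)[:14],sat[240:260,178].astype(int))
L=[];R=[]
for v in list(range(170,228))+[244,245,246]:
    c=cross(sat[v,166:216],45); 
    if len(c)>=2: L.append((c[0]+166,v));R.append((c[-1]+166,v))
T=[];B=[]
for u in range(176,206):
    c=cross(sat[157:172,u],45); 
    if len(c): T.append((u,c[0]+157))
    c=cross(sat[242:260,u],45)
    if len(c): B.append((u,c[-1]+242))
def fit(P,z):
    W=np.array([w('top',*p,z)[:2] for p in P]); 
    for _ in range(3):
        m=W.mean(0); _,_,V=np.linalg.svd(W-m); e=(W-m)@V[1]; W=W[abs(e)<2*e.std()+.3]
    return W.mean(0),np.degrees(np.arctan2(V[0,1],V[0,0])),e.std(),len(W)
for n,P in zip('LRTB',(L,R,T,B)): print(n,fit(P,8))
# block
m=(sat[185:235,280:330]<28).astype(np.uint8)
big=cv2.resize(sat[185:235,280:330],None,fx=8,fy=8,interpolation=cv2.INTER_LINEAR)
m=(big<33).astype(np.uint8); cs,_=cv2.findContours(m,0,2); c=max(cs,key=cv2.contourArea)
P=(c[:,0,:]+.5)/8-.5+[280,185]
for z in(24,): 
    W=np.array([w('top',*p,z)[:2] for p in P]).astype(np.float32); print(cv2.minAreaRect(W), cv2.minAreaRect(P.astype(np.float32)))
# colors
print(t[175,190],t[196,190],t[210,190])
E
```

```text
row215 [ 76  77  78  76  77  78  79  80  12  -6  -2  -2  -1  -1  -2  -1  -2  -1
  -2  -9 -10 -10 -11  -9 -10 -11 -10  -9 -10 -10 -10  -2  -3  -4  -3  -2
  -3  -2  -2   0   0  -4  -3  50  87  85  85  84  81  81]
col178 [74 74 75 74 75 76 74 78 52 -7 -1  0  0 -1] [98 96 56 -6 -2 -1 -2 -5 -7 -3 -4 -4 23 81 77 73 69 67 67 73]
L (array([563.41182469, 190.81385021]), np.float64(-177.27647461157764), np.float64(0.1489204145668146), 60)
R (array([565.59221932,  93.64390528]), np.float64(-177.15049072332937), np.float64(0.2637353646286955), 59)
T (array([670.16033777, 145.48681714]), np.float64(-86.78930110234974), np.float64(0.29788983695295945), 30)
B (array([425.89634495, 136.01763823]), np.float64(-86.76405227311939), np.float64(0.23290177883582702), 30)
((546.50537109375, -165.52188110351562), (71.35618591308594, 43.6949462890625), 32.196067810058594) ((303.1580505371094, 210.61761474609375), (26.517969131469727, 16.142303466796875), 59.036251068115234)
[92. 85. 86.] [165.  95.  49.] [209. 203. 199.]
```

```bash
cat >> h.py <<'E'
O=np.array([512.0,140.1]); YAW=np.radians(2.95)
ex=np.array([np.cos(YAW),np.sin(YAW)]); ey=np.array([-ex[1],ex[0]])
def hol(x,y,z): return np.r_[O+x*ex+y*ey,z]
def toh(P): d=np.array(P)[:2]-O; return d@ex,d@ey
E
python3 - <<'E'
from h import *
for n in('top','scene'):
    t=cv2.imread(f'pics/{n}0.png').astype(np.float32)
    def prof(xs,ys,z):
        out=[]
        for x in xs:
            q=np.array([px(n,hol(x,y,z)) for y in ys],np.float32)
            out.append(cv2.remap(t,q[:,0].reshape(1,-1),q[:,1].reshape(1,-1),cv2.INTER_LINEAR)[0].mean(0))
        return np.array(out).astype(int)
    xs=np.arange(-20,12,1.); p=prof(xs,np.linspace(-22,22,12),28); print(n,'fence'); print([(int(x),p_[0],p_[2]) for x,p_ in zip(xs,p)])
    xs=np.arange(40,95,1.); p=prof(xs,np.linspace(-22,22,12),54); print('jaw'); print([(int(x),p_[0],p_[2]) for x,p_ in zip(xs,p)])
E
```

```text
top fence
[(-20, np.int64(120), np.int64(118)), (-19, np.int64(112), np.int64(111)), (-18, np.int64(104), np.int64(102)), (-17, np.int64(99), np.int64(96)), (-16, np.int64(96), np.int64(92)), (-15, np.int64(97), np.int64(91)), (-14, np.int64(97), np.int64(91)), (-13, np.int64(97), np.int64(90)), (-12, np.int64(98), np.int64(90)), (-11, np.int64(98), np.int64(91)), (-10, np.int64(98), np.int64(91)), (-9, np.int64(97), np.int64(90)), (-8, np.int64(96), np.int64(89)), (-7, np.int64(97), np.int64(89)), (-6, np.int64(97), np.int64(90)), (-5, np.int64(97), np.int64(90)), (-4, np.int64(107), np.int64(100)), (-3, np.int64(121), np.int64(114)), (-2, np.int64(138), np.int64(131)), (-1, np.int64(156), np.int64(149)), (0, np.int64(173), np.int64(166)), (1, np.int64(182), np.int64(175)), (2, np.int64(184), np.int64(177)), (3, np.int64(186), np.int64(179)), (4, np.int64(186), np.int64(179)), (5, np.int64(186), np.int64(178)), (6, np.int64(185), np.int64(178)), (7, np.int64(185), np.int64(178)), (8, np.int64(185), np.int64(178)), (9, np.int64(186), np.int64(178)), (10, np.int64(186), np.int64(179))
[... 4389 characters left out ...]
8), np.int64(96)), (76, np.int64(207), np.int64(97)), (77, np.int64(206), np.int64(99)), (78, np.int64(204), np.int64(104)), (79, np.int64(201), np.int64(111)), (80, np.int64(194), np.int64(121)), (81, np.int64(185), np.int64(133)), (82, np.int64(175), np.int64(146)), (83, np.int64(163), np.int64(157)), (84, np.int64(154), np.int64(166)), (85, np.int64(146), np.int64(173)), (86, np.int64(142), np.int64(177)), (87, np.int64(139), np.int64(178)), (88, np.int64(136), np.int64(178)), (89, np.int64(135), np.int64(177)), (90, np.int64(133), np.int64(174)), (91, np.int64(129), np.int64(169)), (92, np.int64(126), np.int64(164)), (93, np.int64(120), np.int64(157)), (94, np.int64(114), np.int64(150))]
```

```bash
python3 - <<'E'
from h import *
def edges(n,box,z,c0,ang,lvlfun):
    t=cv2.imread(f'pics/{n}0.png').astype(np.float32)
    a=np.array([np.cos(ang),np.sin(ang)]); b=np.array([-a[1],a[0]])
    val=t[:,:,2]-t[:,:,0] 
    res={}
    def samp(P):
        q=np.array([px(n,np.r_[p,z]) for p in P],np.float32)
        return cv2.remap(val,q[:,0].reshape(1,-1),q[:,1].reshape(1,-1),cv2.INTER_LINEAR)[0]
    s=np.arange(-12,12,.5)
    for nm,d,e,h,span in(('+a',a,b,36,14),('-a',-a,b,36,14),('+b',b,a,21,28),('-b',-b,a,21,28)):
        pts=[]
        for k in np.linspace(-span,span,15):
            p=samp([c0+d*(h+x)+e*k for x in s]); lv=(p[:8].mean()+p[-8:].mean())/2
            i=np.where((p[:-1]<lv)&(p[1:]>=lv))[0]
            if len(i): i=i[0]; pts.append((k,h+s[i]+.5*(lv-p[i])/(p[i+1]-p[i])))
        pts=np.array(pts); 
        sl=np.polyfit(pts[:,0],pts[:,1],1); res[nm]=(np.median(pts[:,1]).round(2),np.degrees(np.arctan(sl[0])).round(2),len(pts))
    return res
c0=np.array([546.5,-165.5])
for z in(24,0): print(z,edges('top',None,z,c0,np.radians(31.5),None))
for z in(24,0): print(z,edges('scene',None,z,c0,np.radians(31.5),None))
# plate edges in scene, reference
t=cv2.imread('pics/scene0.png').astype(np.float32); val=t[:,:,2]-t[:,:,0]
def prof(x,y,z):
    q=np.array([px('scene',hol(X,Y,z)) for X,Y in zip(x,y)],np.float32)
    return cv2.remap(val,q[:,0].reshape(1,-1),q[:,1].reshape(1,-1),cv2.INTER_LINEAR)[0].astype(int)
s=np.arange(-8,8.1,1)
for h in(100,150): print('+y face z0',prof(0*s+h,48+s,0))
for h in(-30,0,30): print('+x end z8',prof(158+s,0*s+h,8))
for h in(-30,30): print('-x end z0',prof(-86+s,0*s+h,0))
for h in (0,60): print('-y edge z8',prof(0*s+h,-48+s,8))
E
```

```text
Traceback (most recent call last):
  File "h.py", line 12, in px
    p,f=K(n);T=p['pose'];c=T[:3,:3].T@(np.array(P)-T[:3,3]);s=c[:2]/c[2];s=s*(1+p['k1']*(s@s));return s*f+[p['cx'],p['cy']]
        ~^^^
  File "h.py", line 4, in K
    p=camera_params(n); f=192/np.tan(np.radians(p['vertical_fov']/2)); return p,f
ValueError: time passes only in moves, steps and waits
```

```bash
python3 - <<'E'
s=open('h.py').read()
s=s.replace("def K(n):","import functools\n@functools.lru_cache\ndef K(n):")
open('h.py','w').write(s)
E
cat > e.py <<'E'
from h import *
def edges(n,z,c0,ang):
    t=cv2.imread(f'pics/{n}0.png').astype(np.float32)
    a=np.array([np.cos(ang),np.sin(ang)]); b=np.array([-a[1],a[0]])
    val=t[:,:,2]-t[:,:,0] 
    res={}
    def samp(P):
        q=np.array([px(n,np.r_[p,z]) for p in P],np.float32)
        return cv2.remap(val,q[:,0].reshape(1,-1),q[:,1].reshape(1,-1),cv2.INTER_LINEAR)[0]
    s=np.arange(-12,12,.5)
    for nm,d,e,h,span in(('+a',a,b,36,14),('-a',-a,b,36,14),('+b',b,a,21,28),('-b',-b,a,21,28)):
        pts=[]
        for k in np.linspace(-span,span,15):
            p=samp([c0+d*(h+x)+e*k for x in s]); lv=(p[:8].mean()+p[-8:].mean())/2
            i=np.where((p[:-1]<lv)&(p[1:]>=lv))[0]
            if len(i): i=i[0]; pts.append((k,h+s[i]+.5*(lv-p[i])/(p[i+1]-p[i])))
        pts=np.array(pts); 
        sl=np.polyfit(pts[:,0],pts[:,1],1); res[nm]=(float(np.median(pts[:,1]).round(2)),float(np.degrees(np.arctan(sl[0])).round(2)),len(pts))
    return res
c0=np.array([546.5,-165.5])
for z in(24,0): print(z,edges('top',z,c0,np.radians(31.5)))
for z in(24,0): print(z,edges('scene',z,c0,np.radians(31.5)))
t=cv2.imread('pics/scene0.png').astype(np.float32); val=t[:,:,2]-t[:,:,0]
def prof(x,y,z):
    q=np.array([px('scene',hol(X,Y,z)) for X,Y in zip(x,y)],np.float32)
    return cv2.remap(val,q[:,0].reshape(1,-1),q[:,1].reshape(1,-1),cv2.INTER_LINEAR)[0].astype(int)
s=np.arange(-8,8.1,1)
for h in(100,150): print('+y face z0',prof(0*s+h,48+s,0))
for h in(-30,0,30): print('+x end z8',prof(158+s,0*s+h,8))
for h in(-30,30): print('-x end z0',prof(-86+s,0*s+h,0))
for h in (0,60): print('-y edge z8',prof(0*s+h,-48+s,8))
E
python3 e.py
```

```text
24 {'+a': (35.88, 0.45, 15), '-a': (36.11, 0.69, 15), '+b': (21.98, 0.49, 15), '-b': (22.34, -1.02, 15)}
0 {'+a': (35.75, 0.71, 15), '-a': (37.63, 0.41, 15), '+b': (19.42, 0.4, 15), '-b': (25.7, -0.95, 15)}
24 {'+a': (39.92, -0.85, 15), '-a': (30.96, -0.89, 15), '+b': (10.46, -5.43, 2), '-b': (17.65, -2.78, 15)}
0 {'+a': (38.98, 1.49, 15), '-a': (33.36, -5.16, 15), '+b': (20.64, 1.55, 15), '-b': (15.76, 3.29, 15)}
+y face z0 [ 7  8  8  9 12 16 21 28 38 51 62 73 82 83 84 86 87]
+y face z0 [ 8  9  9 10 12 15 19 24 35 48 60 72 81 82 83 83 82]
+x end z8 [4 4 4 5 5 5 5 5 5 5 4 4 4 4 5 5 5]
+x end z8 [8 8 8 8 8 8 8 8 8 8 8 8 8 8 7 7 7]
+x end z8 [ 8  8  8  9 10 11 15 19 27 38 49 59 68 73 77 80 82]
-x end z0 [72 73 75 77 79 81 81 81 81 83 84 76 63 48 32 21 13]
-x end z0 [77 78 78 79 80 80 80 81 81 82 83 81 66 49 30 21 13]
-y edge z8 [109 109 108 107 106 104  94  81  68  53  38  27  22  18  14  11  10]
-y edge z8 [66 66 66 66 66 66 65 66 66 64 62 59 53 45 35 28 20]
```

```bash
cat >> h.py <<'E'
from scipy.spatial.transform import Rotation as Rt
def pose():
    s=r.sense(); return s['eef_pos'],Rt.from_euler('xyz',s['tcp_rot']),s
def Rdown(yang):  # tool x down, tool y at world angle yang (rad)
    y=np.array([np.cos(yang),np.sin(yang),0]); x=np.array([0,0,-1.]); return Rt.from_matrix(np.c_[x,y,np.cross(x,y)])
def shift(P,yang=None,flip=True):
    p,R,s=pose(); d=R.inv().apply(np.array(P)-p)
    if yang is None: return d.round(1)
    best=None
    for k in((0,np.pi) if flip else (0,)):
        v=np.degrees((R.inv()*Rdown(yang+k)).as_rotvec())
        if best is None or np.linalg.norm(v)<np.linalg.norm(best): best=v
    return np.r_[d,best].round(1)
def yang(): 
    p,R,s=pose(); v=R.as_matrix()[:,1]; return np.degrees(np.arctan2(v[1],v[0]))
E
python3 - <<'E'
from h import *
p,R,s=pose(); print(p,R.as_matrix().round(3),yang())
print(shift([380,-330,231]))
print(shift([546.5,-165.5,120],np.radians(31.8+90)))
print(px('top',p),px('scene',p))
E
```

```text
[ 277.72113734 -559.39547685  230.59695673] [[-0.001  0.445 -0.896]
 [ 0.001 -0.896 -0.445]
 [-1.    -0.001 -0.   ]] -63.59948098947684
[  -0.2 -160.  -193.6]
[ 1.109e+02 -2.332e+02 -4.159e+02 -5.400e+00 -0.000e+00  1.000e-01]
[487.54737056 332.59407801] [421.17609889  93.84309339]
```

Request:
drive_tool(rows=[0,-80,-97,0,0,0,100,0,-160,-194,0,0,0,100,0,-160,-194,0,0,0,100,0,-160,-194,0,0,0,100,50,-233,-416,-5.4,0,0,100,110,-233,-416,-5.4,0,0,100,110,-233,-416,-5.4,0,0,100,110,-233,-416,-5.4,0,0,100,110,-233,-416,-5.4,0,0,100,110,-233,-416,-5.4,0,0,100], newtons=30)

```text
clock: 1.35
eef_pos: [546.4, -165.2, 120.3]
tcp_rot: [-1.122, 1.568, 2.576]
contact_force: [-0.3, -1.1, 0.9]
opening: 0.998
```

```bash
python3 - <<'E'
from h import *
out=[]
for n in('scene','top'):
    im=grab_frame(n)[:,:,::-1]; cv2.imwrite(f'pics/{n}1.png',im)
    p,R,s=pose(); q=px(n,p); print(n,q, s['eef_pos'],s['clock'],s['contact_force'])
    x,y=(q-[45,50]).astype(int); out.append(cv2.resize(im[y:y+85,x:x+90],None,fx=4.4,fy=4.4,interpolation=cv2.INTER_CUBIC)); print(x,y)
cv2.imwrite('pics/z3.png',np.hstack(out))
E
```

```text
scene [287.65342141 151.53516122] [ 546.18070403 -165.96498182  120.99488807] 1.4 [ 0.93510894 -0.32341191  0.80536523]
242 101
top [308.28502513 209.38882275] [ 546.1837981  -166.47530311  121.44693441] 1.45 [-0.51111835 -0.04454682  0.30543329]
263 159
```

View pics/z3.png

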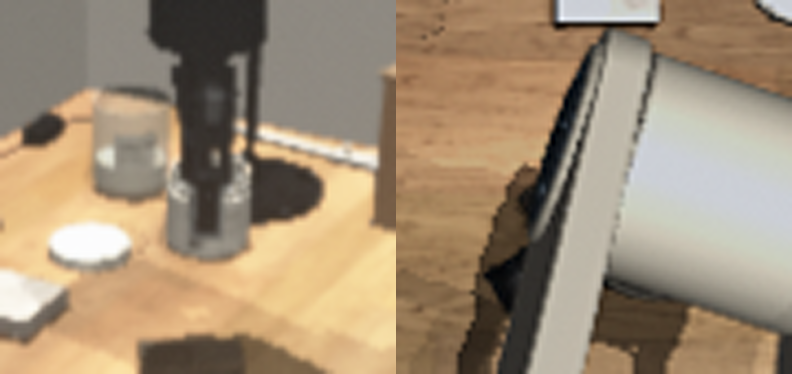

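```bash
python3 - <<'E'
from h import *
p,R,s=pose(); y=R.as_matrix()[:,1]
for d in(-57,-42): print(px('scene',p-y*d*np.sign(y[1])*-1+[0,0,13]), px('scene',p-y*d*np.sign(y[1])*-1))
im=cv2.imread('pics/scene1.png'); print(im[140:160,278:302].sum(2))
z=cv2.resize(im[150:230,245:330],None,fx=7,fy=7,interpolation=cv2.INTER_CUBIC);cv2.imwrite('pics/z4.png',z)
E
```

```text
[286.57524097 139.49635021] [286.42610955 143.45243567]
[286.91372942 141.47044855] [286.7609051 145.4598471]
[[387 444 534 446 395 197 150 154 164 179 181 175 171 173 165 163 237 378
  454 474 508 230 141 154]
 [390 433 512 438 386 246 178 160 160 176 177 164 167 166 166 169 252 412
  504 480 427 200 144 155]
 [375 402 491 468 478 432 300 201 163 152 151 148 151 160 184 210 311 421
  456 491 442 210 153 160]
 [349 392 525 509 548 524 420 304 210 154 144 144 149 176 246 341 460 485
  469 486 378 196 163 167]
 [336 411 481 583 537 439 431 355 250 163 150 158 152 192 298 419 531 506
  444 430 409 215 167 171]
 [374 443 413 542 583 487 435 316 241 164 156 175 157 205 333 444 482 535
  505 458 409 212 165 165]
 [482 462 367 403 465 510 465 294 240 165 150 162 157 215 373 498 522 601
  538 431 348 193 162 163]
 [581 545 379 373 394 413 384 287 237 165 152 148 157 219 347 441 453 446
  421 390 336 191 164 167]
 [580 533 376 370 383 395 368 295 245 162 152 152 157 217 337 400 417 404
  388 381 334 189 161 160]
 [569 495 373 375 383 392 356 297 243 166 149 153 155 217 336 385 392 377
  372 3
[... 330 characters left out ...]
25 366 380 395 398 375 308 235 196 187 190 200 256 349 398 398 397
  393 397 453 563 575 580]
 [466 424 373 379 398 402 373 318 281 266 269 274 273 302 363 409 406 409
  401 402 462 577 594 599]
 [456 430 370 379 392 399 371 302 296 319 350 369 374 377 393 424 423 418
  405 393 442 578 601 610]
 [477 446 336 364 386 393 359 283 286 334 394 430 438 432 426 434 430 426
  398 379 425 550 610 617]
 [526 474 374 341 358 384 371 340 339 368 412 436 439 429 420 422 415 419
  399 377 429 543 612 620]
 [543 507 466 396 388 363 352 369 388 402 421 424 425 409 384 378 363 386
  425 489 538 607 621 621]
 [548 529 516 496 472 406 394 412 411 371 383 383 379 370 347 341 359 447
  527 599 616 626 626 624]]
```

View pics/z4.png

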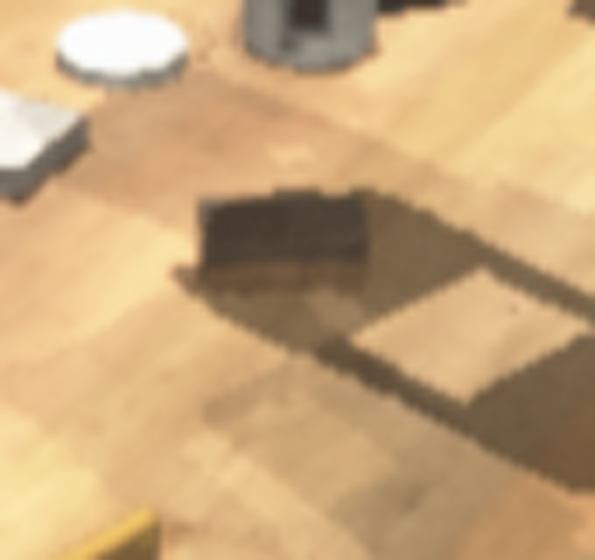

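```bash
python3 - <<'E'
from h import *
c0=np.array([546.5,-165.5]);A=np.radians(31.8);a=np.array([np.cos(A),np.sin(A)]);b=np.array([-a[1],a[0]])
for z in(0,24):
  for i in(-36,36):
    print(z,[px('scene',np.r_[c0+i*a+j*b,z]).round(1) for j in(-21,21)],[px('top',np.r_[c0+i*a+j*b,z]).round(1) for j in(-21,21)])
t=cv2.imread('pics/scene0.png').astype(int)
for v in (178,181,184,187,190,193): print(v,t[v,268:303].sum(1))
print((t[172:200,285].sum(1)),(t[172:200,285,2]-t[172:200,285,0]))
E
```

```text
0 [array([297.1, 183.9]), array([298.4, 190.8])] [array([315.3, 218.3]), array([302.2, 226.1])]
0 [array([274.1, 184. ]), array([274.6, 190.9])] [array([302. , 195.8]), array([288.9, 203.4])]
24 [array([297.5, 177.2]), array([298.8, 183.9])] [array([316.6, 218.2]), array([303.3, 226.1])]
24 [array([274.2, 177.3]), array([274.8, 184. ])] [array([303. , 195.2]), array([289.7, 203. ])]
178 [597 599 596 595 575 501 478 474 476 465 461 457 458 456 464 468 468 473
 458 423 419 411 410 408 412 415 418 428 483 556 569 568 565 559 555]
181 [600 603 614 620 585 418 360 349 347 345 348 351 352 352 354 352 344 343
 347 349 356 363 366 362 363 361 367 366 381 460 544 546 557 578 599]
184 [634 634 630 628 594 448 347 305 300 304 305 321 332 341 339 330 319 322
 329 333 339 341 340 349 362 372 372 368 367 431 568 592 595 593 601]
187 [629 622 618 619 595 439 245 212 215 217 224 234 244 252 258 251 247 243
 247 249 247 243 241 247 260 254 244 241 260 390 570 588 597 605 609]
190 [628 620 616 611 584 482 315 285 287 286 284 276 281 281 282 280 279 281
 276 272 270 271 295 300 299 302 305 305 325 443 595 610 612 605 599]
193 [595 592 584 587 589 591 596 594 592 597 598 590 575 562 561 561 556 552
 543 546 555 573 584 593 592 594 600 603 607 608 614 623 628 622 619]
[587 590 604 617 620 591 473 362 345 343 349 355 322 227 219 243 268 270
 281 417 540 552 547 544 553 568 570 575] [97 97 94 92 90 87 59 33 30 31 32 36 38 31 30 38 51 52 53 78 97 98 97 96
 95 95 94 94]
```

```bash
python3 - <<'E'
from h import *
c0=np.array([546.5,-165.5]);A=np.radians(31.8);a=np.array([np.cos(A),np.sin(A)]);b=np.array([-a[1],a[0]])
c=c0+3*a+.5*b; print(c,shift(np.r_[c,1.5],A+np.pi/2),yang())
E
```

```text
[ 548.78620018 -163.49418627] [ 1.199e+02 -1.100e+00 -3.800e+00 -0.000e+00 -0.000e+00  1.000e-01] -58.22708671208714
```

Request:
drive_tool(rows=[60,-1,-4,0,0,0,100,110,-1,-4,0,0,0,100,116,-1,-4,0,0,0,100,116,-1,-4,0,0,0,100], newtons=40)

```text
clock: 1.95
eef_pos: [549.3, -164.4, 6.8]
tcp_rot: [-2.985, 1.57, 0.71]
contact_force: [0.6, -0.5, 0.8]
opening: 1.0
```

```bash
python3 - <<'E'
from h import *
im=grab_frame('scene')[:,:,::-1]; cv2.imwrite('pics/scene2.png',im)
p,R,s=pose(); print(p,s['contact_force'],px('scene',p))
cv2.imwrite('pics/z5.png',cv2.resize(im[130:215,245:330],None,fx=7,fy=7,interpolation=cv2.INTER_CUBIC))
E
```

```text
[ 550.13551539 -164.42961304    7.53876729] [-0.26790553 -0.21304186  1.0843291 ] [284.92946026 185.07891954]
```

View pics/z5.png

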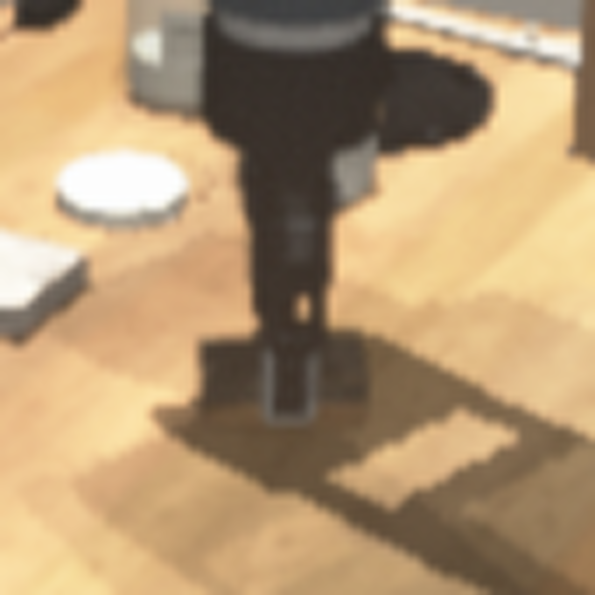

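Request:
drive_tool(rows=[5,0,0,0,0,0,100,5,0,0,0,0,0,70,5,0,0,0,0,0,45,5,0,0,0,0,0,20,5,0,0,0,0,0,20,5,0,0,0,0,0,20,5,0,0,0,0,0,20,5,0,0,0,0,0,20], newtons=40)

```text
clock: 3.0
eef_pos: [550.4, -164.4, 3.1]
tcp_rot: [2.511, 1.568, -0.077]
contact_force: [-1.5, -0.3, 5.6]
opening: 0.48
```

```bash
python3 - <<'E'
from h import *
for i in range(3): 
    im=grab_frame('scene')[:,:,::-1]; p,R,s=pose(); print(p,s['contact_force'],s['opening'],yang())
cv2.imwrite('pics/scene3.png',im)
cv2.imwrite('pics/z6.png',cv2.resize(im[130:215,245:330],None,fx=7,fy=7,interpolation=cv2.INTER_CUBIC))
E
```

```text
[ 550.36418094 -164.43584157    3.06424688] [0.174771   1.21541813 6.02540471] 0.48027212873783776 -58.26575509998371
[ 550.36874341 -164.42729278    3.06523879] [-2.17367230e+00  6.97650812e-04  5.58836251e+00] 0.4852057509362935 -58.26651377967053
[ 550.37979876 -164.44003134    3.07095538] [-1.12108375  0.43654417  5.41865274] 0.48041926346802316 -58.265373262697686
```

View pics/z6.png

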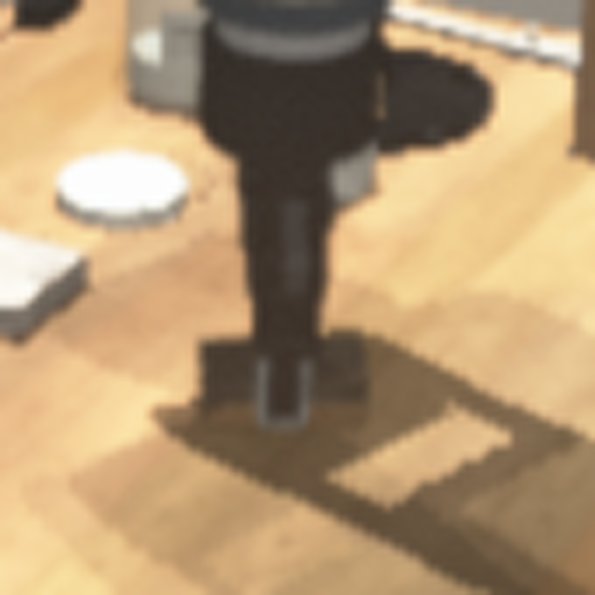

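```bash
sed -i 's/^O=.*/O=np.array([515.5,141.2]); YAW=np.radians(2.95)/' h.py; python3 - <<'E'
from h import *
Y=YAW+np.pi/2
print(hol(4,0,34.5),shift(hol(4,0,34.5),Y),shift(hol(4,0,110),Y))
E
```

```text
[519.4946993  141.40585787  34.5       ] [-3.160e+01 -2.763e+02 -1.347e+02  2.880e+01 -1.000e-01 -1.000e-01] [-1.071e+02 -2.762e+02 -1.348e+02  2.880e+01 -1.000e-01 -1.000e-01]
```

Request:
drive_tool(rows=[-50,0,0,0,0,0,20,-107,-20,-10,0,0,0,20,-107,-70,-34,7,0,0,20,-107,-125,-61,14,0,0,20,-107,-180,-88,21,0,0,20,-107,-230,-112,28.8,0,0,20,-107,-265,-130,28.8,0,0,20,-107,-276,-135,28.8,0,0,20,-107,-276,-135,28.8,0,0,20,-107,-276,-135,28.8,0,0,20])

```text
clock: 4.4
eef_pos: [519.7, 140.2, 109.8]
tcp_rot: [2.804, 1.569, -0.287]
contact_force: [-1.2, -1.1, -1.2]
opening: 0.483
```

```bash
python3 - <<'E'
from h import *
out=[]
for n in('scene','top'):
    im=grab_frame(n)[:,:,::-1]; cv2.imwrite(f'pics/{n}4.png',im); p,R,s=pose(); print(p,toh(p),s['contact_force'],s['opening'],yang(),px(n,p))
    x,y=(165,150) if n=='scene' else (130,150)
    out.append(cv2.resize(im[y:y+120,x:x+110],None,fx=3.6,fy=3.6,interpolation=cv2.INTER_CUBIC))
cv2.imwrite('pics/z7.png',np.hstack(out)); print(shift(hol(4,0,34.5),YAW+np.pi/2))
E
```

```text
[519.82747828 140.11379095 109.86872428] (np.float64(4.265842449284725), np.float64(-1.307481004327211)) [ 0.09202818  0.12453547 -0.87953254] 0.4847341563461711 -87.1313289244684 [235.82318187 206.27529018]
[519.8654663  140.13989748 109.87384689] (np.float64(4.30512368969879), np.float64(-1.2833640965708981)) [ 0.5579953  -0.71739887 -2.57702244] 0.4832648770653667 -87.14708038814895 [184.61528529 216.63836541]
[75.4 -1.3  0.5 -0.1 -0.1 -0. ]
```

View pics/z7.png

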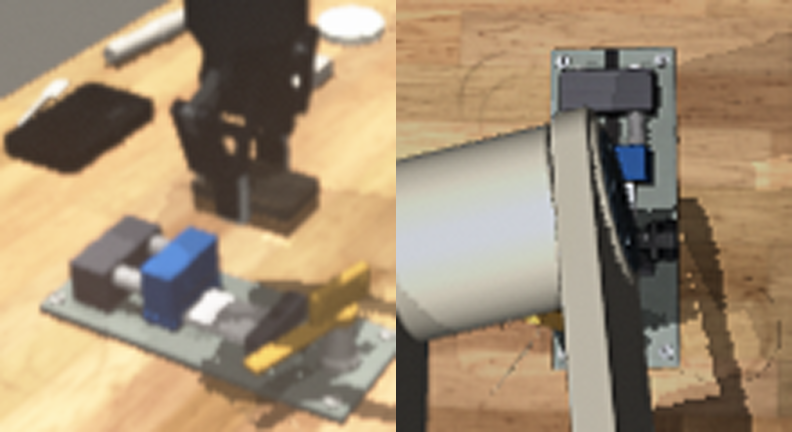

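Request:
drive_tool(rows=[30,-1.3,0,0,0,0,20,55,-1.3,0,0,0,0,20,70,-1.3,0,0,0,0,20,75,-1.3,0,0,0,0,20,75,-1.3,0,0,0,0,20])

```text
clock: 5.12
eef_pos: [520.2, 141.2, 35.0]
tcp_rot: [2.918, 1.568, -0.174]
contact_force: [0.2, -0.1, -1.1]
opening: 0.483
```

```bash
python3 - <<'E'
from h import *
im=grab_frame('scene')[:,:,::-1]; cv2.imwrite('pics/scene5.png',im); 
for i in range(3): p,R,s=pose(); print(p,toh(p),s['contact_force'],s['opening'],yang())
cv2.imwrite('pics/z8.png',cv2.resize(im[165:265,170:290],None,fx=6,fy=6,interpolation=cv2.INTER_CUBIC)); print(shift(hol(14,0,35),YAW+np.pi/2))
E
```

```text
[520.44638966 141.37734417  35.40033555] (np.float64(4.948961757866537), np.float64(-0.07745415234296389)) [-0.29978349  0.13499596 -1.88466609] 0.4808400652008146 -87.16124480250599
[520.44638966 141.37734417  35.40033555] (np.float64(4.948961757866537), np.float64(-0.07745415234296389)) [-0.29978349  0.13499596 -1.88466609] 0.4808400652008146 -87.16124480250599
[520.44638966 141.37734417  35.40033555] (np.float64(4.948961757866537), np.float64(-0.07745415234296389)) [-0.29978349  0.13499596 -1.88466609] 0.4808400652008146 -87.16124480250599
[ 0.4 -0.1 -9.  -0.1 -0.2 -0. ]
```

View pics/z8.png

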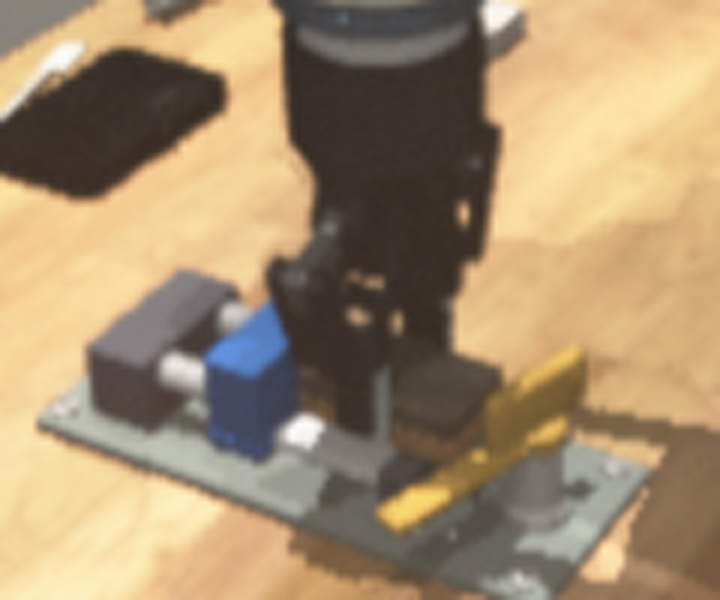

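Request:
drive_tool(rows=[0.4,0,-4,0,0,0,20,0.4,0,-8,0,0,0,20,0.4,0,-8,0,0,0,20])

```text
clock: 5.55
eef_pos: [529.2, 141.9, 35.4]
tcp_rot: [3.098, 1.567, 0.006]
contact_force: [0.2, -0.0, -1.7]
opening: 0.485
```

Request:
drive_tool(rows=[0,0,-2,0,0,0,20,0,0,-2,0,0,0,20])

```text
clock: 5.8
eef_pos: [531.4, 142.1, 35.5]
tcp_rot: [3.117, 1.567, 0.025]
contact_force: [0.9, -0.1, -2.3]
opening: 0.483
```

Request:
drive_tool(rows=[0,0,-2,0,0,0,20,0,0,-2,0,0,0,20])

```text
clock: 6.05
eef_pos: [533.3, 142.1, 35.4]
tcp_rot: [3.092, 1.567, -0.0]
contact_force: [-1.0, -0.4, -1.0]
opening: 0.485
```

Request:
drive_tool(rows=[0,0,-2,0,0,0,20,0,0,-2,0,0,0,20])

```text
clock: 6.3
eef_pos: [534.8, 142.2, 35.2]
tcp_rot: [3.026, 1.568, -0.067]
contact_force: [-3.2, -0.2, -0.7]
opening: 0.485
```

Request:
drive_tool(rows=[0,0,-2,0,0,0,20,0,0,-2,0,0,0,20])

```text
clock: 6.55
eef_pos: [536.7, 142.3, 35.2]
tcp_rot: [3.005, 1.568, -0.087]
contact_force: [-3.8, 0.1, 0.1]
opening: 0.485
```

Request:
drive_tool(rows=[0,0,-2,0,0,0,20,0,0,-2,0,0,0,20])

```text
clock: 6.8
eef_pos: [538.8, 142.3, 35.1]
tcp_rot: [2.997, 1.568, -0.096]
contact_force: [-3.1, 0.9, 0.4]
opening: 0.485
```

Request:
drive_tool(rows=[0,0,-2,0,0,0,20,0,0,-4,0,0,0,20,0,0,-6,0,0,0,20,0,0,-8,0,0,0,20,0,0,-10,0,0,0,20,0,0,-10,0,0,0,20])

```text
clock: 7.55
eef_pos: [548.9, 142.9, 35.1]
tcp_rot: [2.997, 1.568, -0.095]
contact_force: [-3.6, 1.3, -0.2]
opening: 0.487
```

```bash
python3 - <<'E'
from h import *
im=grab_frame('scene')[:,:,::-1]; cv2.imwrite('pics/scene6.png',im); 
p,R,s=pose(); print(p,toh(p),s['contact_force'],s['opening'],yang())
cv2.imwrite('pics/z9.png',cv2.resize(im[165:265,170:290],None,fx=6,fy=6,interpolation=cv2.INTER_CUBIC)); print(shift(np.r_[hol(0,0,35)[:2]+ (552.5-515.5)/ex[0]*ex,35],YAW+np.pi/2))
E
```

```text
[548.77544105 142.83624256  35.0986517 ] (np.float64(33.3155536605282), np.float64(-0.07842860659162548)) [-5.38188716  0.99983736  1.36799056] 0.4762594787892426 -87.17048874245337
[ 0.1 -0.1 -3.7 -0.1 -0.1 -0. ]
```

View pics/z9.png

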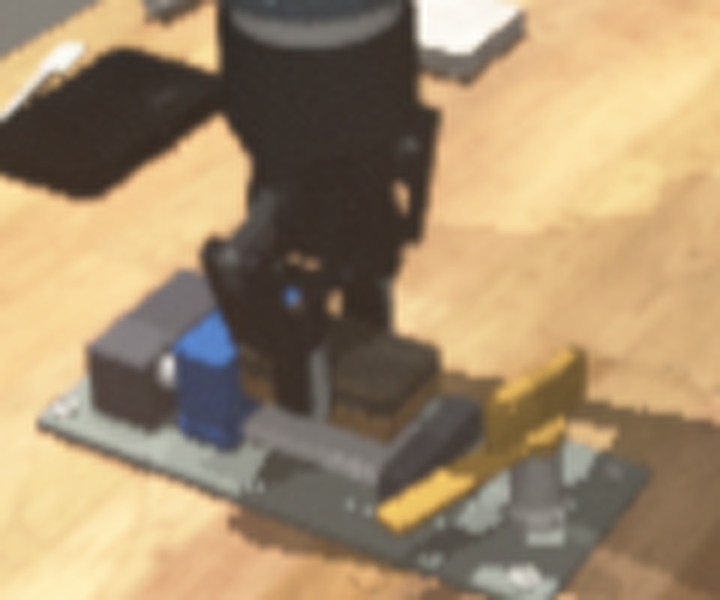

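Request:
drive_tool(rows=[0,0,-1.8,0,0,0,20,0,0,-3.7,0,0,0,20,0,0,-3.7,0,0,0,20])

```text
clock: 7.98
eef_pos: [552.4, 143.0, 35.1]
tcp_rot: [2.958, 1.569, -0.134]
contact_force: [-4.9, 0.1, 1.3]
opening: 0.483
```

Request:
drive_tool(rows=[2,0,0,0,0,0,20,4,0,0,0,0,0,20,5,0,0,0,0,0,20,5,0,0,0,0,0,20])

```text
clock: 8.48
eef_pos: [552.1, 142.9, 30.0]
tcp_rot: [2.801, 1.569, -0.292]
contact_force: [-5.8, -0.5, -0.3]
opening: 0.482
```

Request:
drive_tool(rows=[1.5,0,0,0,0,0,20,3,0,0,0,0,0,20,3,0,0,0,0,0,20])

```text
clock: 8.85
eef_pos: [551.8, 142.8, 26.8]
tcp_rot: [2.48, 1.57, -0.612]
contact_force: [-5.7, -0.0, 0.9]
opening: 0.484
```

Request:
drive_tool(rows=[2,0,-0.3,0,0,0,20,4,0,-0.3,0,0,0,20,5.5,0,-0.3,0,0,0,20,5.5,0,-0.3,0,0,0,20])

```text
clock: 9.35
eef_pos: [551.8, 142.7, 21.2]
tcp_rot: [2.072, 1.57, -1.02]
contact_force: [-5.8, 0.1, -0.2]
opening: 0.485
```

Request:
drive_tool(rows=[1,0,0,0,0,0,20,1,0,0,0,0,0,20])

```text
clock: 9.6
eef_pos: [551.6, 142.6, 20.2]
tcp_rot: [1.638, 1.57, -1.454]
contact_force: [-5.2, 0.5, 1.7]
opening: 0.479
```

Request:
drive_tool(rows=[1,0,0,0,0,0,20,1,0,0,0,0,0,20])

```text
clock: 9.85
eef_pos: [551.4, 142.5, 19.1]
tcp_rot: [1.312, 1.57, -1.781]
contact_force: [-4.7, 0.2, 1.2]
opening: 0.481
```

```bash
python3 - <<'E'
from h import *
im=grab_frame('scene')[:,:,::-1]; cv2.imwrite('pics/scene7.png',im); 
p,R,s=pose(); print(p,toh(p),s['contact_force'],s['opening'],yang())
cv2.imwrite('pics/z10.png',cv2.resize(im[165:265,170:290],None,fx=6,fy=6,interpolation=cv2.INTER_CUBIC)); print(R.as_matrix().round(3))
E
```

```text
[551.3868756  142.49584759  19.11707331] (np.float64(35.906009363877), np.float64(-0.5527685809834181)) [-4.87442175  0.05140878  0.95752502] 0.4795493691844901 -87.17367895275179
[[-0.     0.049 -0.999]
 [-0.001 -0.999 -0.049]
 [-1.     0.001  0.   ]]
```

View pics/z10.png

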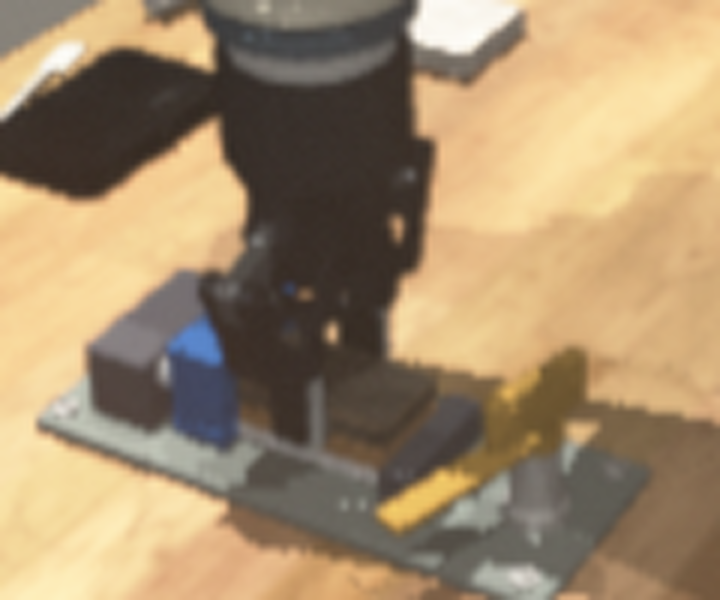

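Request:
drive_tool(rows=[0.7,-0.5,0,0,0,0,20,0.7,-0.5,0,0,0,0,20])

```text
clock: 10.15
eef_pos: [551.4, 142.5, 19.0]
tcp_rot: [1.381, 1.569, -1.711]
contact_force: [-7.0, -3.5, 9.1]
opening: 0.482
```

Request:
drive_tool(rows=[0.3,0,0.7,0,0,0,20,0.3,0,1,0,0,0,20])

```text
clock: 10.4
eef_pos: [551.0, 142.5, 19.1]
tcp_rot: [2.059, 1.569, -1.033]
contact_force: [-2.6, -1.4, 4.1]
opening: 0.482
```

Request:
drive_tool(rows=[0,0,0.5,0,0,0,20,0,0,0.8,0,0,0,20])

```text
clock: 10.65
eef_pos: [550.3, 142.5, 19.1]
tcp_rot: [2.19, 1.569, -0.903]
contact_force: [-4.3, -1.3, 1.2]
opening: 0.479
```

Request:
drive_tool(rows=[0,0,0.5,0,0,0,20,0,0,0.8,0,0,0,20])

```text
clock: 10.9
eef_pos: [549.5, 142.4, 19.1]
tcp_rot: [2.234, 1.569, -0.858]
contact_force: [-3.9, -0.5, 1.6]
opening: 0.481
```

Request:
drive_tool(rows=[0,0,0.5,0,0,0,20,0,0,0.8,0,0,0,20])

```text
clock: 11.15
eef_pos: [549.4, 142.4, 19.1]
tcp_rot: [2.593, 1.568, -0.499]
contact_force: [0.6, -1.2, -2.2]
opening: 0.484
```

Request:
drive_tool(rows=[0.5,0,0,0,0,0,20,0.5,0,0,0,0,0,50,0,0,0,0,0,0,58,0,0,0,0,0,0,80,0,0,0,0,0,0,95,0,0,0,0,0,0,95,0,0,0,0,0,0,95])

```text
clock: 12.02
eef_pos: [549.3, 142.4, 19.1]
tcp_rot: [2.59, 1.568, -0.502]
contact_force: [-0.3, -0.2, -0.3]
opening: 0.949
```

Request:
drive_tool(rows=[-20,0,0,0,0,0,95,-60,0,0,0,0,0,95,-110,0,0,0,0,0,95,-110,-60,40,0,0,0,95,-110,0,100,0,0,0,95,-110,40,150,0,0,0,95,-110,90,150,0,0,0,95,-110,130,150,0,0,0,95])

```text
clock: 13.02
eef_pos: [404.0, 3.9, 129.0]
tcp_rot: [2.509, 1.568, -0.583]
contact_force: [0.1, 0.3, -0.7]
opening: 0.949
```

```bash
python3 - <<'E'
from h import *
out=[]
for n,(x,y) in(('scene',(165,165)),('top',(150,155))):
    im=grab_frame(n)[:,:,::-1]; cv2.imwrite(f'pics/{n}8.png',im)
    out.append(cv2.resize(im[y:y+105,x:x+(130 if n=='scene' else 75)],None,fx=3.9 if n=='scene' else 5.5,fy=5.5 if n=='top' else 3.9,interpolation=cv2.INTER_CUBIC))
h=max(o.shape[0] for o in out); out=[np.pad(o,((0,h-o.shape[0]),(0,0),(0,0))) for o in out]
z=np.hstack(out); z=z[:,:]; print(z.shape); cv2.imwrite('pics/z11.png',cv2.resize(z,None,fx=.85,fy=.85,interpolation=cv2.INTER_AREA))
p,R,s=pose(); print(p,s['clock'],s['opening'])
E
```

```text
(578, 919, 3)
[405.41989644   2.40441843 129.19966061] 13.125 0.9510268634934347
```

View pics/z11.png

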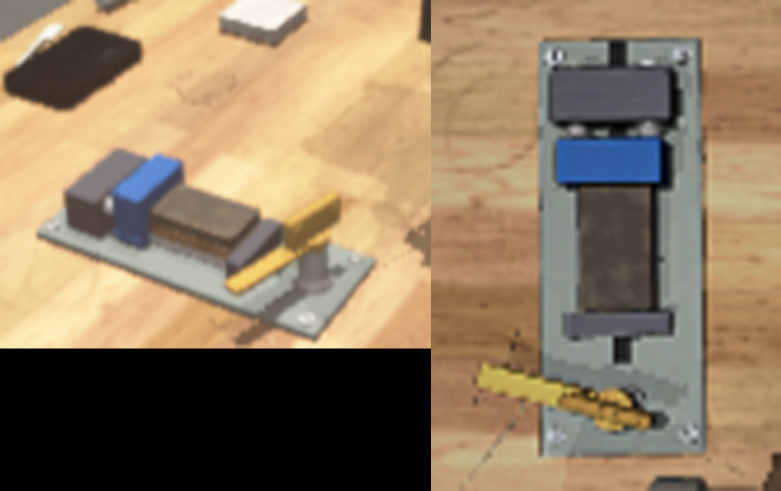

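```bash
python3 - <<'E'
import h; from h import *
h.O=np.array([512.0,140.1])
t=cv2.imread('pics/top8.png').astype(np.float32)
def prof(x,ys,z,f):
    q=np.array([px('top',h.hol(x,y,z)) for y in ys],np.float32)
    return f(cv2.remap(t,q[:,0].reshape(1,-1),q[:,1].reshape(1,-1),cv2.INTER_LINEAR)[0])
ys=np.arange(-60,60,.5)
def rep(nm,xs,z,half,f):
    o=[]
    for x in xs:
        p=prof(x,ys,z,f); r_=[]
        for sgn in(-1,1):
            i=np.where(abs(ys-sgn*half)<8)[0]; seg=p[i]; lv=(seg.min()+seg.max())/2; s=seg-lv
            k=np.where(s[:-1]*s[1:]<0)[0]; r_.append(ys[i[0]]+.5*(k+s[k]/(s[k]-s[k+1])))
        o.append((x,[list(a.round(1)) for a in r_]))
    print(nm,o)
rep('block',[5,15,25,35,45,55,62],40,21,lambda c:c.sum(1))
rep('fence',[-6,-9,-12],28,30,lambda c:c.sum(1))
rep('jaw',[75,80,85,90],54,30,lambda c:c[:,0]-c[:,2])
rep('plate',[10,40,60],8,48,lambda c:c[:,2]-c[:,0])
E
```

```text
block [(5, [[np.float64(-26.4)], [np.float64(21.0)]]), (15, [[np.float64(-26.2)], [np.float64(19.6)]]), (25, [[np.float64(-26.2), np.float64(-20.2)], [np.float64(19.2)]]), (35, [[np.float64(-26.3), np.float64(-20.5), np.float64(-19.5)], [np.float64(19.7)]]), (45, [[np.float64(-26.4)], [np.float64(20.6)]]), (55, [[np.float64(-26.5)], [np.float64(20.7)]]), (62, [[np.float64(-26.2), np.float64(-21.2)], [np.float64(20.7)]])]
fence [(-6, [[np.float64(-33.4), np.float64(-26.0)], [np.float64(31.1)]]), (-9, [[np.float64(-33.3)], [np.float64(31.1)]]), (-12, [[np.float64(-33.1)], [np.float64(31.1)]])]
jaw [(75, [[np.float64(-29.5)], [np.float64(28.9)]]), (80, [[np.float64(-29.6)], [np.float64(28.9)]]), (85, [[np.float64(-29.7)], [np.float64(28.8)]]), (90, [[np.float64(-29.7)], [np.float64(28.8)]])]
plate [(10, [[np.float64(-48.6)], [np.float64(47.9)]]), (40, [[np.float64(-49.2)], [np.float64(47.6)]]), (60, [[np.float64(-48.3)], [np.float64(47.7)]])]
```

```bash
python3 - <<'E'
import h; from h import *
h.O=np.array([512.0,140.1])
t=cv2.imread('pics/top8.png')
f=6;x0,y0=150,215
c=cv2.resize(t[y0:y0+45,x0:x0+70],None,fx=f,fy=f,interpolation=cv2.INTER_LINEAR)
hsv=cv2.cvtColor(c,cv2.COLOR_BGR2HSV)
def an(nm,m,z):
    cs,_=cv2.findContours(m.astype(np.uint8),0,2); k=max(cs,key=cv2.contourArea)
    P=(k[:,0,:]+.5)/f-.5+[x0,y0]; W=np.array([h.toh(w('top',*p,z)) for p in P]).astype(np.float32)
    rc=cv2.minAreaRect(W); M=cv2.fitLine(W,cv2.DIST_L2,0,.01,.01).ravel(); print(nm,rc,M[:2],np.degrees(np.arctan2(M[1],M[0])))
H,S,V=[hsv[:,:,i].astype(int) for i in range(3)]
print(hsv[12*6+80//6, 30], [list(hsv[int((470-0)/5.5-60+0)*6,:][i]) for i in ()])
yel=(S>140)
an('arm bright',yel&(V>185)&(H>20),50)
an('wing',yel&(V<=190)&(V>100),76)
cv2.imwrite('pics/z12.png',np.hstack([c,cv2.cvtColor((yel*120+(yel&(V>185))*100).astype(np.uint8),8)])[:, :800])
E
```

```text
[ 15 131 152] []
arm bright ((-42.19498825073242, 58.03875732421875), (33.0195426940918, 9.081554412841797), 70.56393432617188) [0.34421638 0.93889034] 69.866035
wing ((-56.13634490966797, 1.5895881652832031), (53.77458953857422, 19.55311393737793), 80.21592712402344) [0.31417808 0.94936407] 71.6888
```

View pics/z12.png

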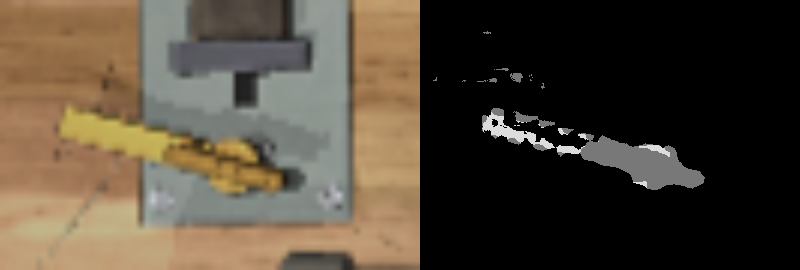

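```bash
python3 - <<'E'
import h; from h import *
h.O=np.array([512.0,140.1])
g=lambda X,Y,z: np.array(h.toh(w('top',150+(X+.5)/6-.5,215+(Y+.5)/6-.5,z)))
a=g(163,149,76);b=g(283,181,76);tip=g(64,123,50)
print(a,b,(a+b)/2,np.linalg.norm(a-b),np.degrees(np.arctan2(*(a-b)[::-1])),tip,np.degrees(np.arctan2(tip[1],tip[0]+58)))
E
```

```text
[-49.2544646   25.73261997] [-63.9571098  -25.43221736] [-56.6057872    0.15020131] 53.23540508298117 73.96755127541468 [-37.75040251  73.53469371] 74.60378898782992
```

```bash
python3 - <<'E'
from h import *
Y=YAW+np.radians(74.3-90)
print(hol(-57.7,0,100),shift(hol(-57.7,0,100),Y,False), pose()[2]['qpos'])
E
```

```text
[457.87646253 138.23050021 100.        ] [ 2.910e+01 -1.333e+02 -5.860e+01 -7.460e+01 -1.000e-01 -2.000e-01] [ 0.00404824  0.15374337  2.17883269 -0.00298069  0.80573351  1.53053565]
```

Request:
drive_tool(rows=[0,-30,-10,-10,0,0,50,0,-60,-20,-20,0,0,50,0,-90,-35,-30,0,0,50,0,-115,-50,-40,0,0,50,0,-133,-58.5,-50,0,0,50,5,-133,-58.5,-60,0,0,50,15,-133,-58.5,-70,0,0,50,29,-133,-58.5,-74.6,0,0,50,29,-133,-58.5,-74.6,0,0,50,29,-133,-58.5,-74.6,0,0,50], newtons=25)

```text
clock: 14.38
eef_pos: [457.9, 138.3, 100.4]
tcp_rot: [1.275, 1.567, -0.52]
contact_force: [0.1, -0.3, 0.5]
opening: 0.504
```

```bash
python3 - <<'E'
from h import *
im=grab_frame('scene')[:,:,::-1]; cv2.imwrite('pics/scene9.png',im)
cv2.imwrite('pics/z13.png',cv2.resize(im[165:275,180:310],None,fx=5.5,fy=5.5,interpolation=cv2.INTER_CUBIC))
p,R,s=pose(); print(p,toh(p),yang(),s['clock'],s['opening']); print(shift(hol(-57.7,0,57),YAW+np.radians(-15.7),False))
E
```

```text
[458.10044321 138.29377788 100.53902911] (np.float64(-57.473059582837486), np.float64(0.05166676922170071)) -12.819946025400135 14.425 0.5019452971202757
[43.5 -0.4  0.1 -0.1  0.1 -0.2]
```

View pics/z13.png

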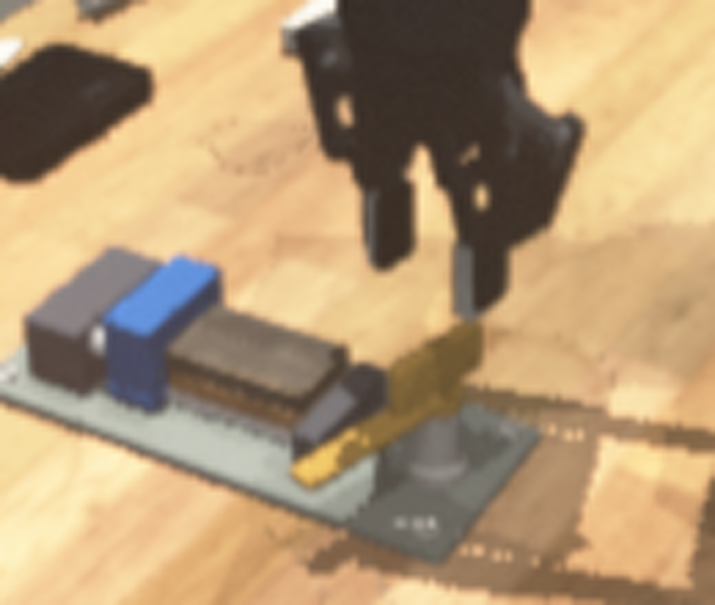

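Request:
drive_tool(rows=[20,0,0,0,0,0,50,36,0,0,0,0,0,50,43,0,0,0,0,0,50,43,0,0,0,0,0,50])

```text
clock: 14.92
eef_pos: [457.9, 138.1, 57.2]
tcp_rot: [1.144, 1.567, -0.651]
contact_force: [0.4, -0.1, 0.6]
opening: 0.501
```

Request:
drive_tool(rows=[0,0,0,0,0,0,30,0,0,0,0,0,0,15,0,0,0,0,0,0,0,0,0,0,0,0,0,0,0,0,0,0,0,0,0,0,0,0,0,0,0,0])

```text
clock: 15.68
eef_pos: [456.2, 138.5, 57.5]
tcp_rot: [0.169, 1.569, -1.627]
contact_force: [-8.1, 4.9, 8.9]
opening: 0.099
```

```bash
python3 - <<'E'
from h import *
im=grab_frame('scene')[:,:,::-1]; cv2.imwrite('pics/scene10.png',im)
cv2.imwrite('pics/z14.png',cv2.resize(im[165:275,180:310],None,fx=5.5,fy=5.5,interpolation=cv2.INTER_CUBIC))
p,R,s=pose(); print(p,toh(p),yang(),s['clock'],s['opening'],s['contact_force'],s['wrist_torque'])
E
```

```text
[456.27380861 138.52812159  57.55886653] (np.float64(-59.285213195262465), np.float64(0.37970670749207286)) -12.883052063763047 15.725 0.09803640136544307 [-8.37405244  5.56665585  9.42490375] [ 0.89630181  1.37378143 -0.08577533]
```

View pics/z14.png

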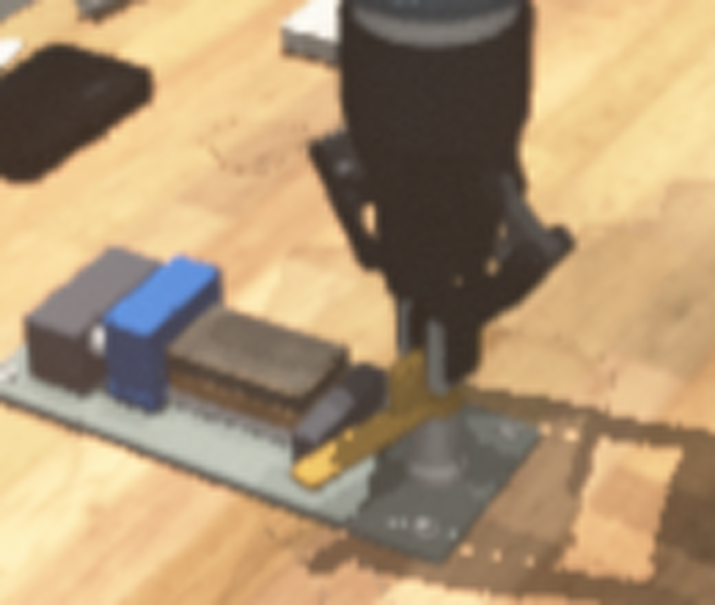

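Request:
drive_tool(rows=[0,0,0,7,0,0,0,0,0,0,14,0,0,0,0,0,0,21,0,0,0,0,0,0,28,0,0,0,0,0,0,35,0,0,0])

```text
clock: 16.35
eef_pos: [455.9, 138.7, 57.6]
tcp_rot: [0.49, 1.569, -1.92]
contact_force: [-1.1, 3.3, -1.8]
opening: 0.1
```

```bash
python3 - <<'E'
from h import *
im=grab_frame('scene')[:,:,::-1]; cv2.imwrite('pics/scene11.png',im)
cv2.imwrite('pics/z15.png',cv2.resize(im[165:275,180:310],None,fx=5.5,fy=5.5,interpolation=cv2.INTER_CUBIC))
p,R,s=pose(); print(p,toh(p),yang(),s['clock'],s['opening'],s['contact_force'],s['wrist_torque'])
E
```

```text
[455.95063356 138.7206112   57.65088898] (np.float64(-59.59805360352616), np.float64(0.588573268568689)) -48.45138284444344 16.4 0.09914128883868835 [-1.51621327  2.01127543 -2.37847372] [ 0.39434786  0.26666572 -0.08084573]
```

View pics/z15.png

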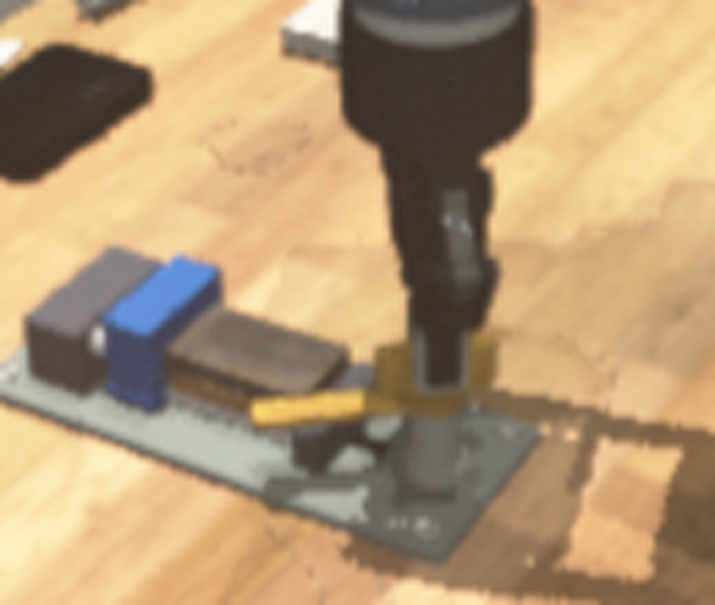

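Request:
drive_tool(rows=[0,0,0,8,0,0,0,0,0,0,16,0,0,0,0,0,0,24,0,0,0,0,0,0,32,0,0,0,0,0,0,35,0,0,0,0,0,0,35,0,0,0])

```text
clock: 17.15
eef_pos: [455.8, 139.0, 57.7]
tcp_rot: [0.911, 1.57, -2.115]
contact_force: [-1.0, 3.5, -3.4]
opening: 0.094
```

```bash
cat > s.py <<'E'
from h import *
p,R,s=pose(); print(p,toh(p),yang(),s['clock'],s['opening'],s['contact_force'],s['wrist_torque'])
E
python3 s.py
```

```text
[455.79360843 138.96048069  57.65009851] (np.float64(-59.742525897430816), np.float64(0.8362061103080219)) -83.3537285749236 17.15 0.09445293301307595 [-1.02061687  3.48632371 -3.44674969] [ 0.60189118  0.11964395 -0.03705744]
```

Request:
drive_tool(rows=[0,0,0,2,0,0,0,0,0,0,3.5,0,0,0,0,0,0,3.5,0,0,0])

```text
clock: 17.52
eef_pos: [455.8, 139.0, 57.7]
tcp_rot: [0.927, 1.57, -2.16]
contact_force: [-0.1, 3.0, -4.3]
opening: 0.097
```

```bash
python3 s.py
```

```text
[455.80176806 138.9756929   57.66953684] (np.float64(-59.73359419144388), np.float64(0.8509782255990868)) -86.86704118575193 17.525 0.09688639534725196 [-0.11597756  3.0430893  -4.34094319] [ 0.46314853  0.14300606 -0.09257328]
```

Request:
drive_tool(rows=[0,0,0,1.5,0,0,0,0,0,0,2,0,0,0,0,0,0,2,0,0,0])

```text
clock: 17.9
eef_pos: [455.8, 139.0, 57.7]
tcp_rot: [1.059, 1.57, -2.063]
contact_force: [-0.8, 2.4, -1.8]
opening: 0.101
```

```bash
python3 s.py
```

```text
[455.79504933 138.97511844  57.68750012] (np.float64(-59.740333579475035), np.float64(0.8507503047041204)) -88.83736652716279 17.9 0.10138824426257682 [-0.79558417  2.39684832 -1.84388497] [0.45906299 0.17488852 0.542934  ]
```

Request:
drive_tool(rows=[0,0,0,0.8,0,0,0,0,0,0,0.8,0,0,0,0,0,0,0,0,0,0,0,0,0,0,0,0,20,0,0,0,0,0,0,45,0,0,0,0,0,0,50,0,0,0,0,0,0,50,0,0,0,0,0,0,50])

```text
clock: 18.9
eef_pos: [455.9, 139.0, 57.7]
tcp_rot: [1.126, 1.57, -1.995]
contact_force: [0.5, -0.4, 0.7]
opening: 0.503
```

Request:
drive_tool(rows=[-20,0,0,0,0,0,50,-50,0,0,0,0,0,50,-90,0,0,0,0,0,50,-90,50,20,0,0,0,50,-90,100,40,0,0,0,50,-90,140,55,0,0,0,50,-90,140,55,0,0,0,50,-90,140,55,0,0,0,50])

```text
clock: 19.9
eef_pos: [404.2, -1.8, 148.1]
tcp_rot: [1.873, 1.57, -1.25]
contact_force: [-0.3, 0.8, -0.6]
opening: 0.5
```

```bash
python3 s.py; python3 - <<'E'
from h import *
out=[]
for n,(x,y) in(('scene',(165,165)),('top',(150,155))):
    im=grab_frame(n)[:,:,::-1]; cv2.imwrite(f'pics/{n}12.png',im)
    out.append(cv2.resize(im[y:y+105,x:x+(130 if n=='scene' else 75)],None,fx=3.4 if n=='scene' else 4.7,fy=4.7 if n=='top' else 3.4,interpolation=cv2.INTER_CUBIC))
h=max(o.shape[0] for o in out); out=[np.pad(o,((0,h-o.shape[0]),(0,0),(0,0))) for o in out]
cv2.imwrite('pics/z16.png',np.hstack(out))
E
```

```text
[404.2012805   -1.8459666  148.07933121] (np.float64(-118.5130138924411), np.float64(-137.1284764730017)) -88.90130524599525 19.9 0.49987581940580395 [-0.3086248   0.79740022 -0.64007073] [-0.01445527  0.01348529 -0.00953189]
```

View pics/z16.png

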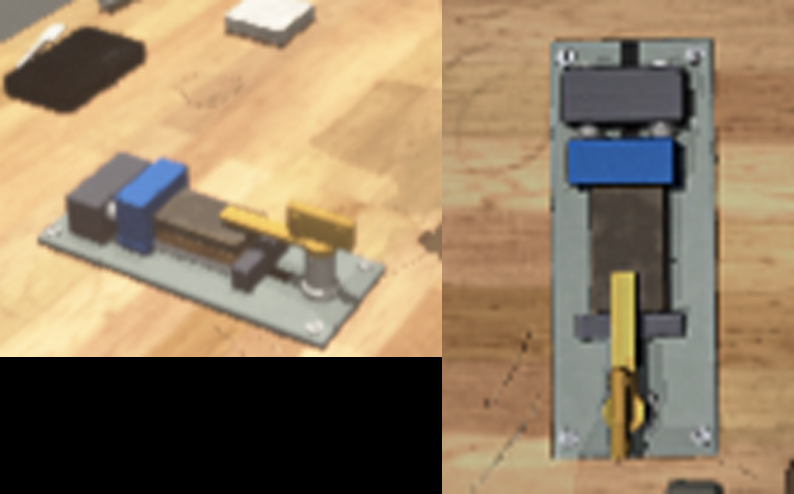

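```bash
python3 - <<'E'
import h; from h import *
h.O=np.array([512.0,140.1])
t=cv2.imread('pics/top12.png').astype(np.float32)
def prof(x,ys,z):
    q=np.array([px('top',h.hol(x,y,z)) for y in ys],np.float32)
    return cv2.remap(t,q[:,0].reshape(1,-1),q[:,1].reshape(1,-1),cv2.INTER_LINEAR)[0]
ys=np.arange(-15,15.1,.5)
for nm,z,xs in(('arm',50,(-25,-20,-15,-8,0,5,10,15)),('wing',76,(-78,-74,-70,-66,-62,-58,-50,-45,-40))):
    for x in xs:
        p=prof(x,ys,z); d=p[:,2]-p[:,0]; lv=d.max()/2; k=np.where(d>lv)[0]; print(nm,x,ys[k[0]],ys[k[-1]],(ys[k[0]]+ys[k[-1]])/2,int(d.max()))
ys=np.arange(-30,30,.5)
for x in range(24,66,6):
    p=prof(x,ys,40).sum(1); m=[]
    for sg in(-1,1):
        i=np.where(abs(ys-sg*21)<7)[0]; g=np.gradient(p[i]); j=np.argmax(g*sg); m.append(ys[i][j])
    print('block',x,m)
xs=np.arange(8,24,.5); d=np.array([prof(x,np.arange(-3,3),50).mean(0) for x in xs]); d=d[:,2]-d[:,0]; print('tip',xs[np.where(d>d.max()/2)[0][-1]])
# bystanders unchanged
a=cv2.imread('pics/top0.png').astype(int);
for nm,(u,v,U,V) in dict(scale=(222,95,278,135),steel=(294,135,328,170),bar=(320,264,355,288)).items(): print(nm,abs(a-t)[v:V,u:U].mean(), abs(a-t)[v:V,u:U].max())
E
```

```text
arm -25 -6.0 6.5 0.25 109
arm -20 -6.0 6.5 0.25 109
arm -15 -6.0 6.5 0.25 108
arm -8 -6.5 6.5 0.0 111
arm 0 -6.5 6.5 0.0 114
arm 5 -6.5 6.5 0.0 114
arm 10 -6.5 6.5 0.0 113
arm 15 -6.5 6.5 0.0 114
wing -78 -4.5 3.5 -0.5 105
wing -74 -4.5 3.5 -0.5 105
wing -70 -4.0 3.0 -0.5 104
wing -66 -10.5 3.5 -3.5 104
wing -62 -14.0 5.5 -4.25 116
wing -58 -14.0 7.5 -3.25 119
wing -50 -12.5 4.5 -4.0 115
wing -45 -4.0 3.0 -0.5 114
wing -40 -6.5 3.0 -1.75 113
block 24 [np.float64(-27.5), np.float64(18.5)]
block 30 [np.float64(-27.5), np.float64(20.5)]
block 36 [np.float64(-27.5), np.float64(20.5)]
block 42 [np.float64(-27.5), np.float64(20.0)]
block 48 [np.float64(-27.5), np.float64(20.0)]
block 54 [np.float64(-27.5), np.float64(20.0)]
block 60 [np.float64(-27.5), np.float64(20.0)]
tip 20.5
scale 1.5138392857142857 7.0
steel 1.9002801120448178 5.0
bar 14.58531746031746 30.0
```

```bash
python3 - <<'E'
import cv2,numpy as np
a=cv2.imread('pics/top0.png')[255:297,310:365];b=cv2.imread('pics/top12.png')[255:297,310:365]
cv2.imwrite('pics/z17.png',cv2.resize(np.hstack([a,b]),None,fx=6,fy=6,interpolation=cv2.INTER_CUBIC))
E
```

```text
(no output)
```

View pics/z17.png

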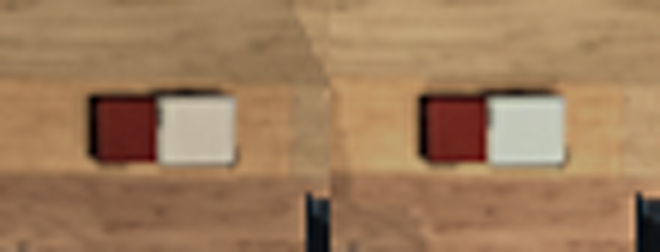

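The bar hasn't moved; the only difference between the two pictures is the shading. The job is ready to hand in.

```bash
python3 -c "
from rig import sign_off; print(sign_off())"
```

```text
the job is handed in; nothing more can be done
None
```

The block is clamped in the holder, dark side up, and the latch is turned over its end. I handed the job in at about 20 s on the robot's clock, with the arm clear of everything.

- **Clamping:** I pressed the jaw back with the held block, about 18 mm past first contact and short of the end stop. The push force was 3–6 N. I then lowered the block onto the bed, slid it back until I felt the fence, and released it. The fence contact puts the clamp head about 2 mm on the fence side of mid setting, which agrees with the top picture.
- **Latch:** I turned the wing clockwise until the torque jumped to about 0.5 N m at its stop. In the last top picture the arm lies within about 0.5° of the holder's axis, and its tip is about 20 mm past the holder's origin, over the block's end.

**Last checks:**
- The block looks flat and straight, and sits about 1 mm to the right (−y) of the centre line. I left that uncorrected.
- The polishing bar, steel block and pocket scale have not moved.

**What disagreed:**
- The two cameras differed by about 4–5 mm, so I corrected the top view from where the gripper closed on the block.
- After that correction the latch hinge still felt 1–2 mm away from its expected place.
- At the latch stop the gripper read about 2° beyond the holder's axis. I put that down to give in the grip.

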